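# Unhook the shelf bracket from the display board and box it

### The arm

A 6-joint arm with a two-finger parallel gripper is mounted at the origin on the work surface. World frame = base frame: x ahead of the robot, y to its left, z up, the work surface at z = 0. Lengths are in m, angles in degrees, forces in N, time in s.
With the tool pointing down it reaches from about 0.425 to 0.95 m from the base axis. Payload 14.7 kg.
Tool frame: the origin (TCP) lies midway between the tips of the shut fingers; the grasp point (between the pads) lies env.grasp_offset behind it (env.grasp_offset is the distance from the TCP to the grasp point, in m); z points along the fingers, x is the direction in which the jaws open and shut, and the axes are right-handed (so a half turn about z gives the same grasp; the last joint's range is limited). The gripper opens to 85 mm and grips with 20 to 120 N. Pads are 22 mm wide; open, the fingers measure 114 mm over their backs; the gripper's body (76 mm by 85 mm) begins 54 mm behind the grasp point. The pads swing forward as they close: fully open they stand 13 mm farther back than shut.
Start: joints at [71.413, 27.513, 91.461, -0, 61.026, -2.67], TCP at [0.178, 0.625, 0.231] pointing down, gripper open.
Joint ranges: [-157.49, 157.49], [-46.99, 117.5], [13.45, 153.17], [-89.5, 269.5], [5.16, 153.95], [-167.48, 167.48]. Speed limits (degrees/s): [108.29, 108.29, 136.94, 172.46, 172.46, 172.46].

### API

Orientations are given as a 3x3 rotation matrix whose columns are the frame's x, y, z axes.
In Python, from cell import env gives the robot as it stands.
- The arm moves only by the tool servo_tool, never from a script. Its argument "plan" is a list that holds one entry, the list of rows, each a list of 7 numbers: the turn, a rotation vector about the tool's x, y, z in degrees, then the shift along the tool's x, y, z in mm, then the closure, from 0 (fully open) to 1 (shut). A call has 1 to 8 rows; each row is the pose to reach, as a shift and turn from the pose commanded when the call began, along the tool's axes at that moment; what a row does not reach only later rows make up. A row lasts 1/10 s, in which the tool goes at most 50 mm and 8.59 degrees, less where a joint would pass 70% of its speed; a pose out of reach is approached as far as the arm can. A call with a gripper value outside its range is refused whole. The fingers move at their own pace and stop on an object; "squeeze" is the grip in N (left out, the last holds). Time passes only in rows, so rows that repeat a pose let the fingers close. It gives the time, the measured TCP pose, the force and the opening at its end, in the units of the state.
- env.state(): the state, without advancing time (a new reading comes with each control period).
- env.read_camera(name): name is "scene" or "top" or "wrist"; returns a dict with "frame" (384x512x3 uint8, red, green, blue), "mtx" (3x3 intrinsics, pixels), "R" (3x3) and "t" (3): a world point X has camera coordinates R X + t. Camera axes: x right, y down, z forward; pixel columns grow to the right and rows downward; lengths in m; the calibration is good to about 2 mm. A picture is of the moment at which its call begins. There is no depth.
- env.job_done(): hands the job in, once; it reports no verdict.
The state is a dict: "clock": time; "q": joint angles; "qd": joint speeds; "joint_torque": joint torques, N m; "tool_pos": TCP position; "tcp_rot": TCP orientation; "contact_force": force on the tool from outside, world axes, zero at the start; "torque": the same for the moment, N m; "finger_gap": finger opening in m.
Only numpy, scipy, OpenCV 4.12 (cv2) and the standard library are available. Lean on these libraries where they do the work, as an engineer would, in place of code of your own. Each camera call takes 0.05 s, during which the arm holds its last target.

### The job

The shelf bracket, the one with the triangular gusset, is sold: slide it up the sloping display board until the head of its stud stands in the wide hole of the keyhole, lift it off, and put it in the empty open carton so that it lies inside. Leave the other two fittings hanging where they are.

Things in the scene. Friction and masses are not known exactly. Their poses are not given: they have to be found in the camera images.
- bracket: Plain steel shelf bracket, 175-350 g, hung on one of three studs (varies). Plate 46 wide (y), 5 thick, x -65 to 65. Origin mid back face; x up slope, z out of board. Leg (x -4 to 1, 46 wide) out to z=72; below it solid gusset 10 thick (y -5 to 5), z=63 at x=-10 falling to z=11 at x=-56. Hung: origin at x=0,z=0 of board_face (2 mm), axes parallel.
- bracket_grip (a point): On the bracket: a good place to grip, in the mid-plane of the gusset, 35 mm out from the plate's back face, at x=-24, y=0, z=35 of the bracket; the gusset is 10 mm thick across y and reaches out to z=47 here. The plate's front face is 30 mm below along z.
- bracket_wide (a point): On the bracket: centre of the keyhole's wide hole, 26 mm across, at x=18, z=0. A slot 11 mm wide runs from it up the slope and ends at x=50; hung, the stud stands at x=46. Slid 28 mm up the slope the stud is centred here, and within about 3 mm of that the plate lifts off along z. Short of it, or over 33 mm up, the stud's head holds the plate.
- board: Fixed plywood display board on a wooden stand, 400 mm wide (y). Origin on the table under the middle of its face, z up, x level towards its high side. It stands to the left of the robot's middle; its face, 280 mm long, rises to the left (about +y of the world; the board's turn varies by 11 degrees) at 35 degrees to the table, its low edge to the right.
- board_face (a point): Middle of the board's face, 110 mm above the table. x up the slope, y across, z square out of the face, up and to the right. Three steel studs stand along z at x=46, y=-110, 0, 110 mm: neck 8 mm thick, round head 18 mm across, 7 to 11 mm off the face. The three fittings hang on them; come in along -z, tilted 35 degrees.
- board_lamp (a point): Middle of the lamp tube, 16 mm thick, 430 mm long along the board's y, fixed 315 mm above the table at x=-10 of the board, over the fittings: a gripper pointing straight down has no room there. At each end a 12 mm rod runs level back to a post at x=130, y=+-215. Once off the stud, carry things out to the right, over the low edge.
- carton: Fixed open cardboard carton, empty, on the table to the right of the board. Outside 270 (x) by 210 (y) mm, 90 high, walls and bottom 6 mm. Origin: centre of its underside, z up.
- hook_plate: Steel twin-prong hook hanging on another stud, to stay there. Plate like the bracket's with the same keyhole, but x -30 to 65; two 7 mm prongs stand out 60 mm, no gusset. Origin and axes as for the bracket.
- saddle: Steel pipe saddle hanging on the remaining stud, to stay there. Plate like the bracket's with the same keyhole, but x -45 to 65; a flat-topped U 41 mm wide stands out 38 mm, no gusset. Origin and axes as for the bracket.

How it is judged (in metres and radians):
On the way, in this order (a step that is already met when the one before it is completed fails the run):
1. the bracket has been slid up the board, still lying against it (back within 9 mm of the face), to the wide end of its keyhole (at least 22 mm up) (x of bracket in the frame of board_face above 0.022 m and z of bracket in the frame of board_face between -0.005 and 0.009 m), for 0.04 s.
2. the bracket has been lifted off its stud, 20 mm or more clear of the face (z of bracket in the frame of board_face above 0.02 m), for 0.1 s.
At the end, for the whole second after the job is handed in: The bracket lies at rest in the carton, borne by it, the middle of its plate between the walls and below 75 mm above the table (the rim is at 90 mm), released; hook plate and saddle still hang within 20 mm of where they were (x of bracket in the frame of carton between -0.125 and 0.125 m and y of bracket in the frame of carton between -0.095 and 0.095 m and z of bracket in the frame of carton below 0.075 m and contact force between bracket and carton above 0.5 N and linear speed of bracket below 0.02 m/s and angular speed of bracket below 0.2 rad/s and not (distance of hook_plate from where it was at the start of the episode above 0.02 m) and not (distance of saddle from where it was at the start of the episode above 0.02 m)); the robot touches nothing.
It fails at once if the hook plate or the saddle is shifted by more than 20 mm or knocked off (distance of any of hook_plate, saddle from where it was at the start of the episode above 0.02 m).
It also fails if it takes over 54 s, if anything falls off the work surface, if the arm or the gripper's body presses on something with over 40 N, if the wrist force passes 120 N, or if a joint passes its speed limit or range.

## Working session

There is one attempt and no reset: what is moved stays moved. The work goes in short steps, Python scripts to look and compute and a tool call to move; the robot and the scene stay as the last step left them, time stands still between calls to the robot, and variables do not carry over. Pictures are saved under pics/ and viewed, and the job is handed in when it is done.

Besides the shell and the picture viewer there is one more tool, called after "Emit:" by a JSON object that holds its "api" and its "payload", one argument or row to a line. servo_tool: Moves the arm, as the interface text tells. Its arguments: {"type":"object","properties":{"plan":{"type":"array","items":{"type":"array","items":{"type":"array","items":{"type":"number"}}}},"squeeze":{"type":"number"}},"required":["plan"]}

```bash
mkdir -p pics; ls
python3 - <<'E'
from cell import env
import cv2,pickle
s=env.state()
for k,v in s.items(): print(k,v)
print(env.grasp_offset)
d={}
for n in ("scene","top","wrist"):
    c=env.read_camera(n); d[n]=c
    cv2.imwrite(f"pics/{n}0.png",cv2.cvtColor(c["frame"],cv2.COLOR_RGB2BGR))
    print(n,c["mtx"].round(1).tolist(),c["R"].round(3).tolist(),c["t"].round(3).tolist())
pickle.dump(d,open("cams0.pkl","wb"))
E
```

```text
pics
clock 0.0
q [ 7.14140073e+01  2.75491158e+01  9.14943322e+01  8.41309448e-04
  6.10260866e+01 -2.67007186e+00]
qd [ 0.04085592  0.07381936 -0.05377518  0.02822431  0.04405797 -0.05708537]
joint_torque [ 2.41266403e-03 -9.50615788e+01 -4.30214810e+01  8.98748544e-05
  1.16190649e-02 -1.57575380e-05]
tool_pos [0.17809023 0.62469318 0.23067698]
tcp_rot [[ 2.74233054e-01  9.61663181e-01 -3.98986362e-04]
 [ 9.61662500e-01 -2.74233335e-01 -1.14622001e-03]
 [-1.21169294e-03 -6.93588086e-05 -9.99999263e-01]]
contact_force [ 0.33803214 -0.37196877 -0.88077885]
torque [ 0.04384565  0.00798684 -0.02983793]
finger_gap 0.08481975172692095
0.0187
scene [[462.7, 0.0, 258.8], [0.0, 462.7, 189.8], [0.0, 0.0, 1.0]] [[0.28, 0.96, 0.011], [0.684, -0.192, -0.704], [-0.673, 0.205, -0.711]] [-0.12, -0.27, 1.584]
top [[368.5, 0.0, 251.0], [0.0, 368.5, 193.3], [0.0, 0.0, 1.0]] [[0.027, -1.0, 0.01], [-0.983, -0.028, -0.181], [0.181, -0.005, -0.983]] [-0.093, 0.588, 0.871]
wrist [[298.6, 0.0, 260.5], [0.0, 298.6, 194.1], [0.0, 0.0, 1.0]] [[0.274, 0.962, -0.002], [0.919, -0.261, 0.296], [0.284, -0.083, -0.955]] [-0.648, -0.038, 0.379]
```

View pics/scene0.png

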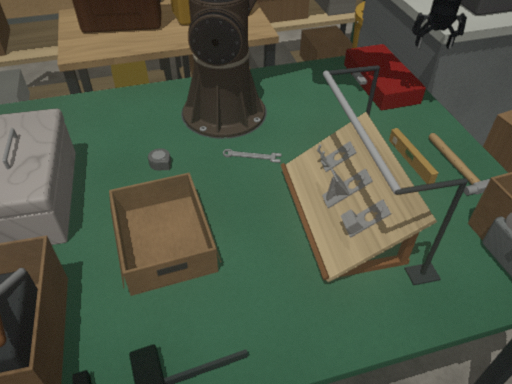

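View pics/top0.png

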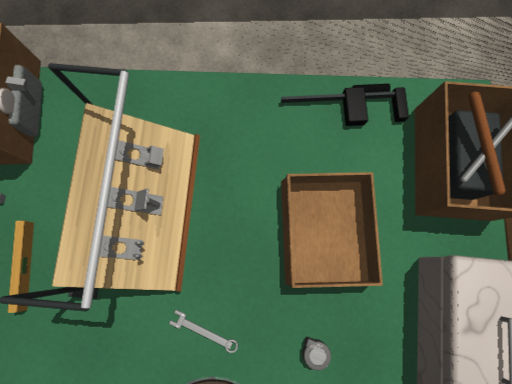

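View pics/wrist0.png

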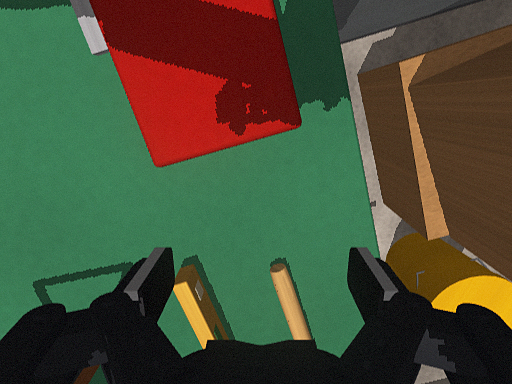

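Run:
```python
import cv2
t=cv2.imread("pics/top0.png"); s=cv2.imread("pics/scene0.png")
cv2.imwrite("pics/t1.png",cv2.resize(t[60:310,40:210],None,fx=3.0,fy=2.4,interpolation=cv2.INTER_CUBIC) if 0 else cv2.resize(t[90:300,45:215],None,fx=2.85,fy=2.85,interpolation=cv2.INTER_CUBIC))
cv2.imwrite("pics/s1.png",cv2.resize(s[100:290,270:450],None,fx=3,fy=3,interpolation=cv2.INTER_CUBIC))
cv2.imwrite("pics/t2.png",cv2.resize(t[160:300,270:390],None,fx=4,fy=4,interpolation=cv2.INTER_CUBIC))
```

```text
(no output)
```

View pics/t1.png

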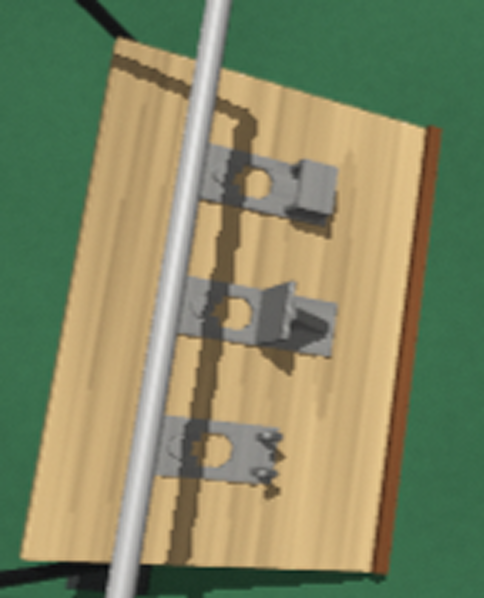

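View pics/s1.png

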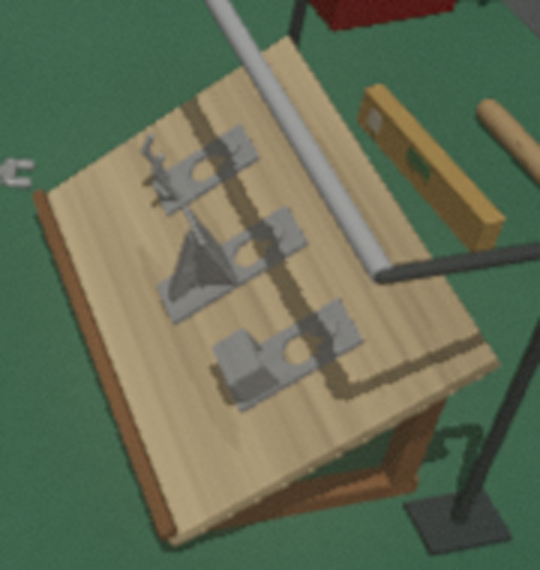

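View pics/t2.png

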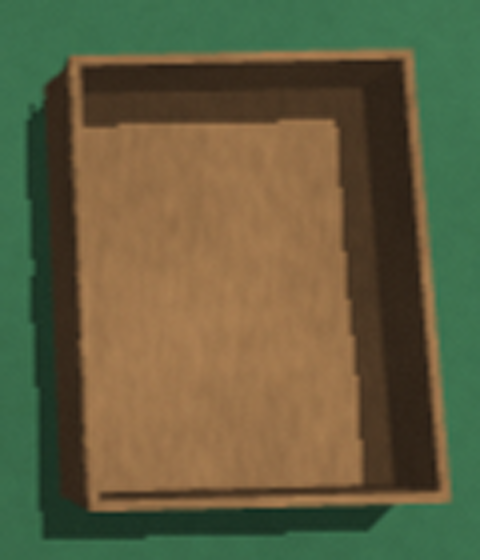

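```bash
cat > h.py <<'E'
import numpy as np,pickle,cv2
from scipy.optimize import least_squares
d=pickle.load(open("cams0.pkl","rb"))
def proj(c,P):
    P=np.atleast_2d(P); q=P@c["R"].T+c["t"]; q=q@c["mtx"].T; return q[:,:2]/q[:,2:]
a=np.deg2rad(35)
def face(p):
    X,Y,th=p
    xb=np.array([np.cos(th),np.sin(th),0]); z=np.array([0,0,1.]); yb=np.cross(z,xb)
    xf=xb*np.cos(a)+z*np.sin(a); zf=np.cross(xf,yb)
    return np.stack([xf,yb,zf],1),np.array([X,Y,.11])
E
cat > fit.py <<'E'
from h import *
pts=np.array([[.14,-.2,0],[-.14,-.2,0],[.14,.2,0],[-.14,.2,0],[-.065,-.023,.005],[-.065,.023,.005]])
top=np.array([[86.1,104],[195.2,134.6],[52,285.8],[176.6,290.7],[163.2,195.3],[161.1,215.3]])
sc=np.array([[436,220.7],[330,278.3],[366.7,112.7],[286,165],[328.3,207.3],[323.3,196.7]])
def r(p):
    R,t=face(p);W=pts@R.T+t
    return np.r_[(proj(d["top"],W)-top).ravel(),(proj(d["scene"],W)-sc).ravel()]
s=least_squares(r,[.6,.4,1.57],loss="soft_l1")
print(s.x,np.rad2deg(s.x[2]));print(s.fun.reshape(-1,2).round(1))
# carton rim outer corners
cp=np.array([[x,y,.09] for x in(-.135,.135) for y in(-.105,.105)])
ct=np.array([[70,58],[413,52],[450,500],[90,510]])/4+[270,160]
c2=np.array([[109,193],[189,177],[215,248],[127,290]])*1.
# world order: top UL = +x,+y ; UR=+x,-y; LR=-x,-y; LL=-x,+y
for th0 in (0,):
  o=np.array([[.135,.105,.09],[.135,-.105,.09],[-.135,-.105,.09],[-.135,.105,.09]])
  def rc(p):
    c,s_=np.cos(p[2]),np.sin(p[2]);W=o@np.array([[c,-s_,0],[s_,c,0],[0,0,1]]).T+[p[0],p[1],0]
    return (proj(d["top"],W)-ct).ravel()
  q=least_squares(rc,[.5,0,th0]);print(q.x,np.rad2deg(q.x[2]),q.fun.round(1))
R,t=face(s.x);np.savez("pose.npz",R=R,t=t,c=q.x);print(R.round(3).tolist())
print("grip",R@[-.024,0,.035]+t,"lamp",t+R@[0,0,0]+[-.01*np.cos(s.x[2]),-.01*np.sin(s.x[2]),.205])
im=[]
for n in("top","scene"):
    f=cv2.cvtColor(d[n]["frame"],cv2.COLOR_RGB2BGR);o0=((40,90) if n=="top" else (270,100))
    f=cv2.resize(f[o0[1]:o0[1]+200,o0[0]:o0[0]+180],None,fx=3,fy=3)
    L=[[.001,-.023,.072],[.001,.023,.072],[-.065,-.023,.005],[-.065,.023,.005],[.065,.023,.005],[.065,-.023,.005],[-.024,0,.047],[-.01,0,.063],[-.056,0,.011],[.018,0,.005],[-.14,-.2,0],[.14,-.2,0],[-.14,.2,0]]
    for u in proj(d[n],np.array(L)@R.T+t): cv2.circle(f,tuple(int(v) for v in (u-o0)*3+1),3,(0,0,255),1)
    im.append(f[:600,:])
m=np.hstack(im);cv2.imwrite("pics/ov.png",cv2.resize(m,None,fx=.74,fy=.74,interpolation=cv2.INTER_AREA))
E
python3 fit.py
```

```text
[0.55564845 0.19714342 1.50384923] 86.16421394100833
[[-0.7 -2.6]
 [ 2.2  0.6]
 [-1.1 -0.4]
 [ 1.3 -0.6]
 [-0.9  0.1]
 [-1.4 -1.2]
 [ 0.3 -2.5]
 [-3.8  0.9]
 [-0.1 -2. ]
 [-3.1  0.5]
 [ 0.1 -0.6]
 [-0.6 -2.8]]
[ 0.50482712 -0.27564223  0.04950108] 2.836202836699543 [-0.  -0.6 -0.1 -0.8  0.4  0.8 -0.3  0.5]
[[0.055, -0.998, -0.038], [0.817, 0.067, -0.572], [0.574, 0.0, 0.819]]
grip [0.5529903  0.1574976  0.12490449] lamp [0.55497947 0.18716582 0.315     ]
```

View pics/ov.png

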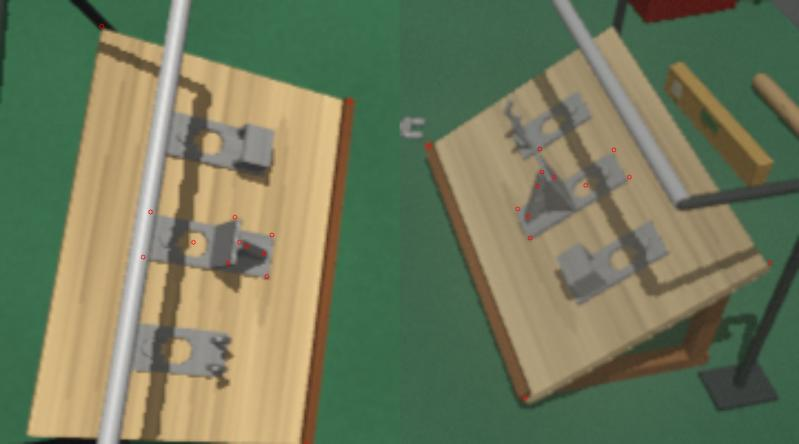

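Run:
```python
import cv2
t=cv2.imread("pics/top0.png"); s=cv2.imread("pics/scene0.png")
# top: origin (95,130), scale 8? 
a=cv2.resize(t[135:270,95:175],None,fx=4.4,fy=4.4,interpolation=cv2.INTER_CUBIC)
b=cv2.resize(s[135:240,310:400],None,fx=4.4,fy=4.4,interpolation=cv2.INTER_CUBIC)
for n,c,o in(("a",a,(95,135)),("b",b,(310,135))):
    for k in range(0,200,10):
        x=int((k)*4.4)
        if x<c.shape[1]: cv2.putText(c,str(o[0]+k),(x,8),0,.3,(0,255,255),1);cv2.line(c,(x,10),(x,c.shape[0]),(0,255,255) if 0 else (90,160,160),1)
        if x<c.shape[0]: cv2.putText(c,str(o[1]+k),(0,x),0,.3,(0,255,255),1);cv2.line(c,(0,x),(c.shape[1],x),(90,160,160),1)
    cv2.imwrite(f"pics/z{n}.png",c)
```

```text
(no output)
```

View pics/za.png

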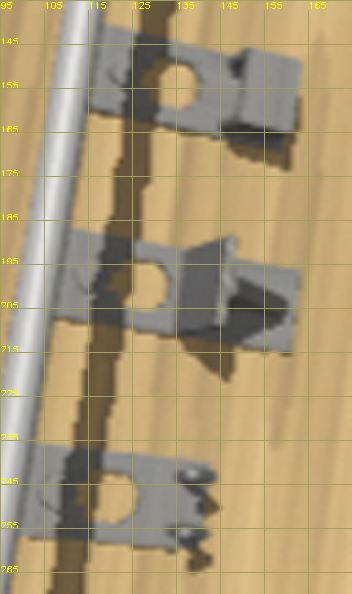

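View pics/zb.png

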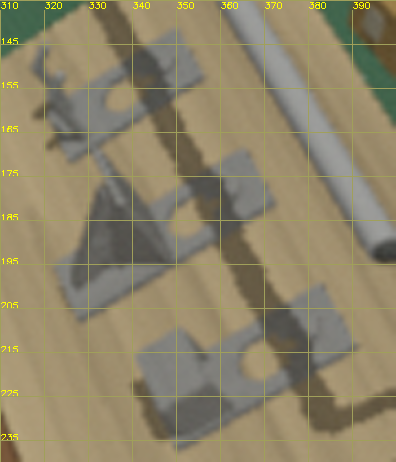

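```bash
cat > fit2.py <<'E'
import re
s=open("fit.py").read()
i=s.index("pts=");j=s.index("def r(p)")
k=s.index("s=least")
new='''
T=[[-65,-23,163.2,196.4],[-65,23,161.6,215.7],[18,0,128.4,200],[18,-110,136.1,155],[18,110,121.1,248],[-30,87,143.9,240.9],[-30,133,141.8,260.7]]
S=[[-65,23,322.5,196.8],[-65,-23,328.9,208.2],[65,23,365.7,169.1],[65,-23,372.5,181.8],[18,0,352.7,185],[65,-87,383.2,199.8],[65,-133,391.8,214.1],[18,-110,369.5,217],[-45,-133,350.9,237.3],[65,133,350.5,141.1],[65,87,356.6,153.2],[18,110,337.7,156.4],[-30,87,326.4,171.8]]
T=np.array(T);S=np.array(S)
def W(A,p):
    R,t=face(p);return np.c_[A[:,:2]/1e3,np.full(len(A),.005)]@R.T+t
def r(p):
    return np.r_[(proj(d["top"],W(T,p))-T[:,2:]).ravel(),(proj(d["scene"],W(S,p))-S[:,2:]).ravel()]
'''
exec(s[:i]+new+s[k:])
E
python3 fit2.py
```

```text
[0.55834461 0.19385111 1.50753108] 86.37516853601952
[[ 0.5 -2.1]
 [-0.4 -2.8]
 [ 0.  -2.3]
 [-0.7 -3. ]
 [-0.  -2.3]
 [-0.6 -3.1]
 [-1.4 -2.9]
 [-0.6 -1.8]
 [-1.3 -0.4]
 [-0.2 -1.1]
 [ 0.1 -1.4]
 [-0.  -0.9]
 [-0.1 -0.8]
 [-0.6 -0.9]
 [-0.  -0.7]
 [-1.  -0.1]
 [-0.5 -0.3]
 [-0.3 -1.5]
 [ 0.2 -0.5]
 [-0.9 -0.6]]
[ 0.50482712 -0.27564223  0.04950108] 2.836202836699543 [-0.  -0.6 -0.1 -0.8  0.4  0.8 -0.3  0.5]
[[0.052, -0.998, -0.036], [0.818, 0.063, -0.572], [0.574, 0.0, 0.819]]
grip [0.55583245 0.15419578 0.12490449] lamp [0.55771237 0.18387112 0.315     ]
```

View pics/ov.png

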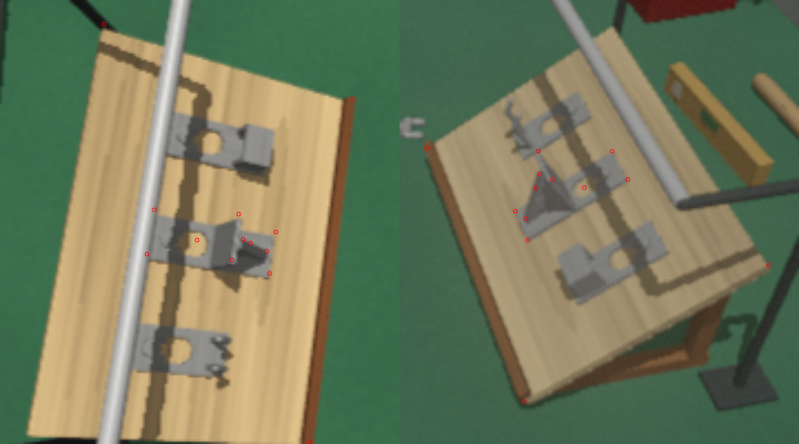

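```bash
cat >> fit2.py <<'E'
def f4(p):
    R,t=face(p[:3]);t=t+[0,0,p[3]]
    w=lambda A:np.c_[A[:,:2]/1e3,np.full(len(A),.005)]@R.T+t
    return (proj(d["top"],w(T))-T[:,2:]).ravel(),(proj(d["scene"],w(S))-S[:,2:]).ravel()
g=least_squares(lambda p:np.r_[f4(p)],[.56,.19,1.5,0]);print("4dof",g.x,g.cost,np.abs(g.fun).max())
for i in(0,1):
    g=least_squares(lambda p:f4([*p,0])[i],[.56,.19,1.5]);print(i,g.x,g.cost)
E
python3 fit2.py|tail -3
```

```text
4dof [ 0.55374112  0.19721473  1.51483195 -0.00877401] 8.369402807074714 1.5040563734316663
0 [0.55213254 0.19260315 1.51139007] 1.527313668260763
1 [0.56128027 0.19358241 1.50914213] 2.9453862624226366
```

```bash
python3 - <<'E'
from h import *
from cell import env
c=d["wrist"];s=env.state()
C=-c["R"].T@c["t"];Rt=np.array(s["tcp_rot"])
print("cam in tool",Rt.T@(C-s["tool_pos"]),"axes",(Rt.T@c["R"].T).round(3).tolist())
o=np.array([[.135,.105,.09],[.135,-.105,.09],[-.135,-.105,.09],[-.135,.105,.09]])
q=np.load("pose.npz")["c"];cc,ss=np.cos(q[2]),np.sin(q[2])
W=o@np.array([[cc,-ss,0],[ss,cc,0],[0,0,1]]).T+[q[0],q[1],0]
print(proj(d["scene"],W))
E
python3 -c "
import cv2
s=cv2.imread('pics/scene0.png')
cv2.imwrite('pics/sc.png',cv2.resize(s[165:295,100:225],None,fx=4,fy=4,interpolation=2))"
```

```text
cam in tool [-0.00084489 -0.07601093 -0.1411494 ] axes [[1.0, 0.001, -0.001], [-0.001, 0.955, 0.296], [0.001, -0.296, 0.955]]
[[215.71950685 247.695097  ]
 [122.62167753 272.26867242]
 [108.67164809 188.98841504]
 [188.88670393 171.32321437]]
```

View pics/sc.png

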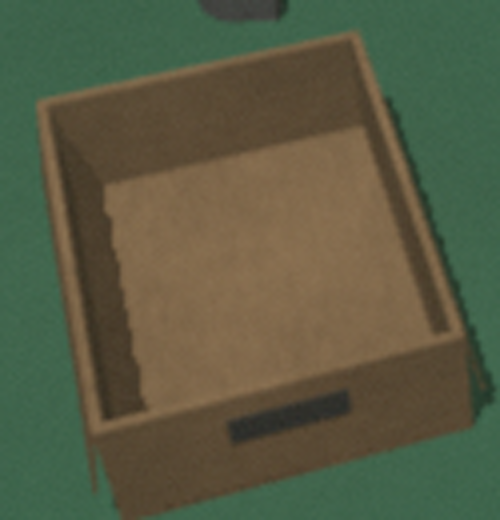

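```bash
cat > mv.py <<'E'
from h import *
from cell import env
from scipy.spatial.transform import Rotation as Ro
GO=env.grasp_offset
def load(): 
    z=np.load("pose.npz");return z["R"],z["t"]
def toolR(R,lean):
    L=np.deg2rad(lean);z=-(R[:,2]*np.cos(L)-R[:,0]*np.sin(L));x=-R[:,1];return np.stack([x,np.cross(z,x),z],1)
def rel(Rt,pt,Rc=None,pc=None):
    s=env.state()
    if Rc is None: Rc=np.array(s["tcp_rot"]);pc=np.array(s["tool_pos"])
    print("turn",Ro.from_matrix(Rc.T@Rt).as_rotvec(degrees=True).round(2),"shift mm",(Rc.T@(pt-pc)*1e3).round(1))
def tcp_for(R,t,g,lean,back=0): # grasp point at g(board face coords), retreat back
    Rt=toolR(R,lean);return Rt,R@np.array(g)+t+Rt[:,2]*(GO-back)
E
python3 - <<'E'
from mv import *
R,t=load();t=np.array([.556,.194,.11])
np.savez("pose.npz",R=R,t=t,c=np.load("pose.npz")["c"])
Rt,p=tcp_for(R,t,[-.024,0,.035],10,.12);print(Rt.round(3),p)
s=env.state();Rc=np.array(s["tcp_rot"]);up=s["tool_pos"]+np.array([0,0,.25])
rel(Rc,up)
mid=np.array([.5,.2,.5]);rel(Rc,mid,Rc,up)
rel(Rt,np.array([.53,-.02,.40]),Rc,up)
E
```

```text
[[ 0.998 -0.045  0.045]
 [-0.063 -0.706  0.706]
 [-0.    -0.707 -0.707]] [0.54895918 0.08285805 0.1965344 ]
turn [0. 0. 0.] shift mm [-2.0e-01 -0.0e+00 -2.5e+02]
turn [0. 0. 0.] shift mm [-320.3  426.   -18.9]
turn [37.78 30.46 73.41] shift mm [-523.5  515.2   81.3]
```

Emit:
{"api": "servo_tool", "payload": {
  "plan": [
    [[0, 0, 0, 0, 0, -50, 0], [0, 0, 0, 0, 0, -100, 0], [0, 0, 0, 0, 0, -150, 0], [0, 0, 0, 0, 0, -200, 0], [0, 0, 0, 0, 0, -250, 0], [0, 0, 0, 0, 0, -250, 0]]
  ]
}}

```text
clock: 0.75
tool_pos: [0.1787, 0.6266, 0.4888]
tcp_rot: [[0.274, 0.962, 0.003], [0.962, -0.274, 0.01], [0.01, 0.0, -1.0]]
contact_force: [0.0, -0.4, -0.4]
finger_gap: 0.0852
```

Emit:
{"api": "servo_tool", "payload": {
  "plan": [
    [[0, 0, 8, -40, 53, -5, 0], [0, 0, 16, -80, 106, -10, 0], [0, 0, 24, -120, 159, -15, 0], [0, 0, 32, -160, 212, -20, 0], [0, 0, 40, -200, 265, -20, 0], [0, 0, 48, -240, 318, -20, 0], [0, 0, 56, -280, 371, -20, 0], [0, 0, 64, -320, 424, -20, 0]]
  ]
}}

```text
clock: 1.55
tool_pos: [0.4195, 0.3044, 0.5002]
tcp_rot: [[0.986, 0.17, 0.0], [0.17, -0.986, -0.0], [0.0, 0.0, -1.0]]
contact_force: [-0.0, 0.6, 1.0]
finger_gap: 0.0853
```

Run:
```python
from mv import *
R,t=load();s=env.state();print(s["q"].round(1),s["tool_pos"])
Rt,p=tcp_for(R,t,[-.024,0,.035],10,.12)
rel(Rt,np.array([.54,-.02,.40]));rel(Rt,p)
```

```text
[32.6  7.  83.7 -0.  89.3 22.9] [0.41953733 0.30442313 0.50023773]
turn [44.79  5.25 12.69] shift mm [ 63.7 340.2 100.3]
turn [44.79  5.25 12.69] shift mm [ 89.9 240.3 303.7]
```

Emit:
{"api": "servo_tool", "payload": {
  "plan": [
    [[6, 0.5, 1.5, 8, 45, 0, 0], [12, 1, 3, 16, 90, 0, 0], [18, 2, 5, 24, 135, 0, 0], [24, 3, 7, 32, 180, 10, 0], [30, 4, 8, 40, 225, 30, 0], [36, 4.5, 10, 48, 270, 55, 0], [42, 5, 12, 56, 310, 80, 0], [44.8, 5.25, 12.7, 64, 340, 100, 0]]
  ]
}}

```text
clock: 2.35
tool_pos: [0.519, 0.0383, 0.4319]
tcp_rot: [[0.998, -0.04, 0.045], [-0.06, -0.703, 0.709], [0.004, -0.71, -0.704]]
contact_force: [2.0, 1.3, -0.3]
finger_gap: 0.0852
```

Run:
```python
from mv import *
R,t=load();s=env.state();print(s["q"].round(1),s["tool_pos"])
Rt,p=tcp_for(R,t,[-.024,0,.035],10,.13)
rel(Rt,p)
for n in("wrist","scene"):
    c=env.read_camera(n);cv2.imwrite(f"pics/{n}1.png",cv2.cvtColor(c["frame"],cv2.COLOR_RGB2BGR))
```

```text
[-27.3  14.7  98.   40.6  89.5 -32.6] [0.51901451 0.03832515 0.43191475]
turn [-0.25 -0.03  0.27] shift mm [ 26.3 134.6 188.6]
```

View pics/wrist1.png

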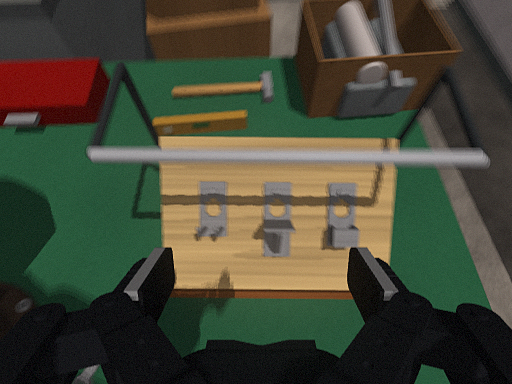

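View pics/scene1.png

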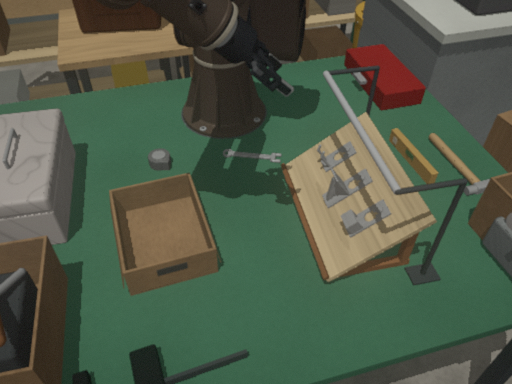

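Emit:
{"api": "servo_tool", "payload": {
  "plan": [
    [[0, 0, 0, 5, 27, 38, 0], [0, 0, 0, 10, 54, 76, 0], [0, 0, 0, 16, 81, 114, 0], [0, 0, 0, 21, 108, 152, 0], [-0.25, 0, 0.25, 26, 135, 188, 0], [-0.25, 0, 0.25, 26, 135, 188, 0], [-0.25, 0, 0.25, 26, 135, 188, 0]]
  ]
}}

```text
clock: 3.15
tool_pos: [0.5463, 0.0763, 0.2035]
tcp_rot: [[0.998, -0.046, 0.039], [-0.06, -0.708, 0.704], [-0.005, -0.705, -0.71]]
contact_force: [1.1, -0.6, 1.0]
finger_gap: 0.0856
```

Run:
```python
from mv import *
R,t=load();s=env.state();print(s["q"].round(1),s["tool_pos"])
dd={}
for n in("wrist","scene"):
    c=env.read_camera(n);dd[n]=c;cv2.imwrite(f"pics/{n}2.png",cv2.cvtColor(c["frame"],cv2.COLOR_RGB2BGR))
pickle.dump(dd,open("cams2.pkl","wb"))
```

```text
[-22.3  30.7 109.8  46.6  66.4 -48.6] [0.54632994 0.07632524 0.20353588]
```

View pics/wrist2.png

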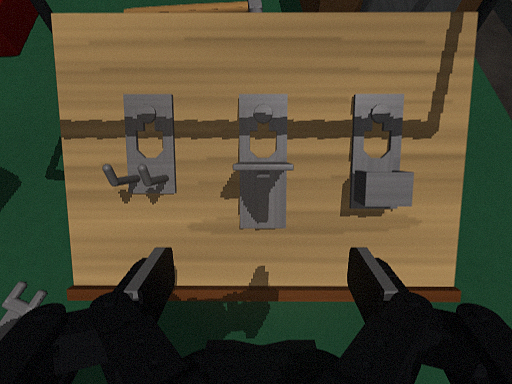

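View pics/scene2.png

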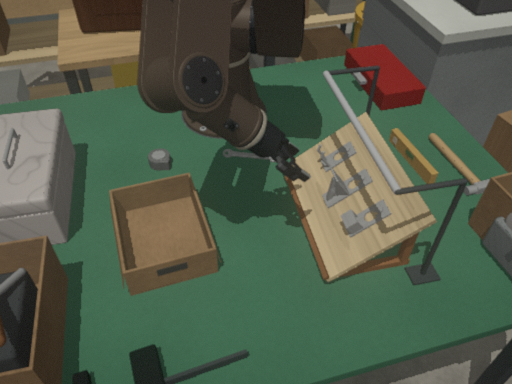

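Run:
```python
import cv2
s=cv2.imread("pics/wrist2.png")
for n,(x0,x1,y0,y1,f) in {"w":(115,215,85,235,4),"w2":(225,425,85,235,4)}.items():
    c=cv2.resize(s[y0:y1,x0:x1],None,fx=f,fy=f,interpolation=cv2.INTER_CUBIC)
    for k in range(0,300,10):
        x=int(k*f)
        if x<c.shape[1]: cv2.putText(c,str(x0+k),(x,8),0,.33,(0,255,255),1);cv2.line(c,(x,0),(x,c.shape[0]),(90,160,160),1)
        if x<c.shape[0]: cv2.putText(c,str(y0+k),(0,x),0,.33,(0,255,255),1);cv2.line(c,(0,x),(c.shape[1],x),(90,160,160),1)
    cv2.imwrite(f"pics/{n}_z.png",c)
```

```text
(no output)
```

View pics/w_z.png

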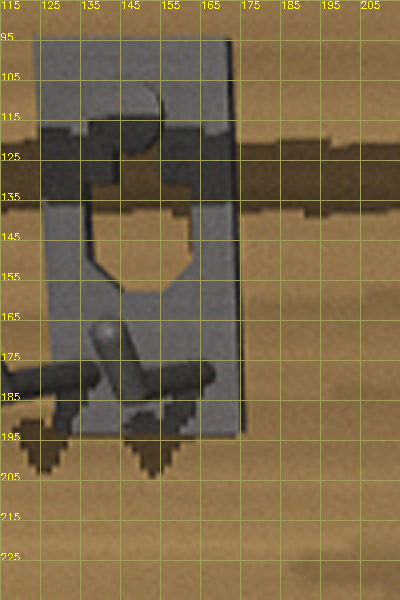

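View pics/w2_z.png

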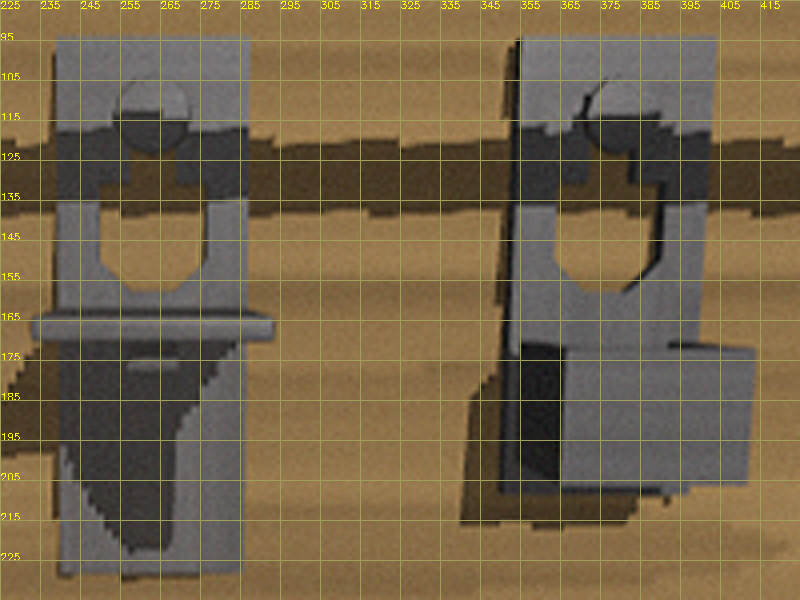

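```bash
cat > fit3.py <<'E'
from mv import *
dd=pickle.load(open("cams2.pkl","rb"))
A=np.array([[65,23,5,239.2,94],[65,-23,5,287.5,94.2],[-65,23,5,240,228],[-65,-23,5,285.2,228],[-1.5,23,72,233.2,167],[-1.5,-23,72,293.2,167],
[65,87,5,172,95],[65,133,5,123.5,94.5],[-30,87,5,175,193.3],[65,-87,5,355,94.3],[65,-133,5,404,94.2],[46,0,11,263,113.8]])
def f(p,dz=0):
    R,t=face(p[:3]);t=t+[0,0,p[3] if len(p)>3 else 0]
    return (proj(dd["wrist"],A[:,:3]/1e3@R.T+t)-A[:,3:]).ravel()
for x0 in([.556,.194,1.5],[.556,.194,1.5,0]):
    g=least_squares(f,x0);print(g.x,np.rad2deg(g.x[2]),g.cost);print(g.fun.reshape(-1,2).round(1).tolist())
    if len(x0)==3:
        R,t=face(g.x)
        np.savez("pose.npz",R=R,t=t,c=np.load("pose.npz")["c"])
Rt,p=tcp_for(R,t,[-.024,0,.035],10,0)
rel(Rt,p)
Rt,p=tcp_for(R,t,[-.024,0,.035],10,0.05)
rel(Rt,p)
E
python3 fit3.py
```

```text
[0.55467525 0.19167214 1.50630128] 86.30470622873115 6.563156810469152
[[-0.4, -0.4], [0.2, -0.6], [-0.1, 0.6], [0.8, 0.7], [-0.8, 0.5], [0.8, 0.6], [-1.1, -1.4], [-1.3, -0.9], [-0.5, 0.3], [1.0, -0.7], [1.2, -0.6], [0.2, -0.3]]
[ 0.55473343  0.19336613  1.50633883 -0.00240987] 86.30685735600309 1.016353333810002
[[-0.2, 0.2], [-0.1, 0.0], [0.0, -0.2], [0.5, -0.0], [-0.5, 0.3], [0.3, 0.4], [-0.2, -0.8], [0.1, -0.2], [0.4, -0.1], [-0.0, -0.1], [-0.4, 0.0], [0.1, 0.1]]
turn [0.26 0.19 0.13] shift mm [  0.3   1.8 129.5]
turn [0.26 0.19 0.13] shift mm [ 0.1  2.1 79.5]
```

Emit:
{"api": "servo_tool", "payload": {
  "plan": [
    [[0, 0, 0, 0, 1, 20, 0], [0, 0, 0, 0, 1.5, 45, 0], [0.2, 0.2, 0.1, 0, 2, 70, 0], [0.2, 0.2, 0.1, 0, 2, 90, 0], [0.2, 0.2, 0.1, 0, 2, 105, 0], [0.2, 0.2, 0.1, 0, 2, 120, 0], [0.2, 0.2, 0.1, 0.3, 2, 130, 0], [0.2, 0.2, 0.1, 0.3, 2, 130, 0]]
  ]
}}

```text
clock: 4.05
tool_pos: [0.5519, 0.1665, 0.1088]
tcp_rot: [[0.998, -0.047, 0.043], [-0.064, -0.706, 0.705], [-0.002, -0.707, -0.707]]
contact_force: [-0.5, 0.2, 0.1]
finger_gap: 0.0855
```

Run:
```python
from mv import *
R,t=load();s=env.state();print(s["q"].round(1),s["tool_pos"],s["contact_force"])
Rt,p=tcp_for(R,t,[-.024,0,.035],10,0);rel(Rt,p)
for n in("wrist","scene"):
    c=env.read_camera(n);cv2.imwrite(f"pics/{n}3.png",cv2.cvtColor(c["frame"],cv2.COLOR_RGB2BGR))
```

```text
[-13.3  38.6 114.7  58.6  54.7 -57. ] [0.5519038  0.16646962 0.10883156] [-0.52394375  0.20137152  0.06709328]
turn [ 0.03  0.12 -0.07] shift mm [ 1.1 -1.2 -2.9]
```

View pics/wrist3.png

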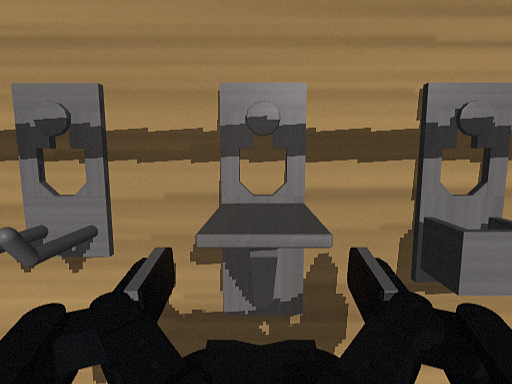

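View pics/scene3.png

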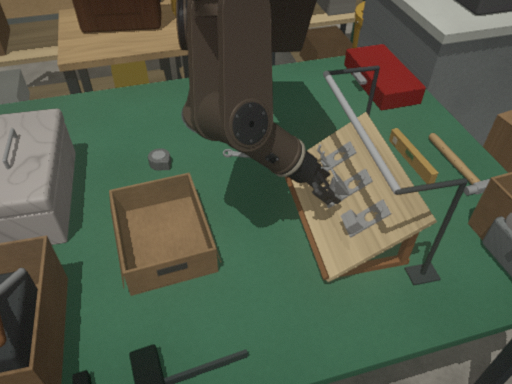

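Emit:
{"api": "servo_tool", "payload": {
  "plan": [
    [[0, 0, 0, 1.2, -0.5, -1, 0.3], [0, 0, 0, 1.2, -0.5, -1, 0.6], [0, 0, 0, 1.2, -0.5, -1, 1], [0, 0, 0, 1.2, -0.5, -1, 1], [0, 0, 0, 1.2, -0.5, -1, 1], [0, 0, 0, 1.2, -0.5, -1, 1], [0, 0, 0, 1.2, -0.5, -1, 1], [0, 0, 0, 1.2, -0.5, -1, 1]]
  ],
  "squeeze": 50
}}

```text
clock: 4.95
tool_pos: [0.5532, 0.1652, 0.1102]
tcp_rot: [[0.998, -0.047, 0.044], [-0.064, -0.706, 0.705], [-0.002, -0.707, -0.708]]
contact_force: [-2.8, -5.4, 4.5]
finger_gap: 0.0093
```

Run:
```python
from mv import *
R,t=load();s=env.state();Rc=np.array(s["tcp_rot"]);print(s["finger_gap"],s["tool_pos"],"F tool",Rc.T@s["contact_force"],"M",Rc.T@s["torque"])
print("up-slope in tool", (Rc.T@R[:,0]).round(4),"zf",(Rc.T@R[:,2]).round(4))
for n in("wrist",):
    c=env.read_camera(n);cv2.imwrite(f"pics/{n}4.png",cv2.cvtColor(c["frame"],cv2.COLOR_RGB2BGR))
```

```text
0.009252228493374223 [0.55316661 0.16524494 0.11021452] F tool [-2.43992398  0.78198568 -7.0828751 ] M [-0.42211108 -0.20531216 -0.07423023]
up-slope in tool [-0.0012 -0.9849  0.1729] zf [-0.0016 -0.1729 -0.9849]
```

View pics/wrist4.png

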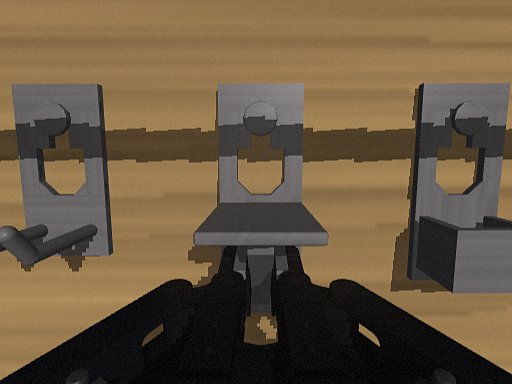

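Emit:
{"api": "servo_tool", "payload": {
  "plan": [
    [[0, 0, 0, 0, -5, 0.9, 1], [0, 0, 0, 0, -10, 1.8, 1], [0, 0, 0, 0, -15, 2.6, 1], [0, 0, 0, 0, -20, 3.5, 1], [0, 0, 0, 0, -24, 4.2, 1], [0, 0, 0, 0, -27, 4.7, 1], [0, 0, 0, 0, -27, 4.7, 1], [0, 0, 0, 0, -27, 4.7, 1]]
  ]
}}

```text
clock: 5.8
tool_pos: [0.555, 0.1877, 0.126]
tcp_rot: [[0.998, -0.047, 0.045], [-0.065, -0.706, 0.705], [-0.002, -0.707, -0.708]]
contact_force: [2.0, -2.7, 2.5]
finger_gap: 0.0092
```

Run:
```python
from mv import *
R,t=load();s=env.state();Rc=np.array(s["tcp_rot"]);print(s["finger_gap"],s["tool_pos"],"F tool",Rc.T@s["contact_force"],"M",Rc.T@s["torque"])
print("moved in face",R.T@(s["tool_pos"]-np.array([0.55316661,0.16524494,0.11021452]))*1e3)
c=env.read_camera("wrist");f=cv2.cvtColor(c["frame"],cv2.COLOR_RGB2BGR);cv2.imwrite("pics/wrist5.png",f)
cv2.imwrite("pics/wrist5z.png",cv2.resize(f[50:300,160:360],None,fx=3,fy=2.4 if 0 else 3)[:600])
```

```text
0.009181952151038198 [0.55502874 0.18766263 0.12595798] F tool [ 2.14747942 -0.0204972  -3.58232568] M [-0.32885577  0.3979239   0.02021483]
moved in face [ 2.74537029e+01 -4.13431100e-01 -4.07682408e-03]
```

View pics/wrist5z.png

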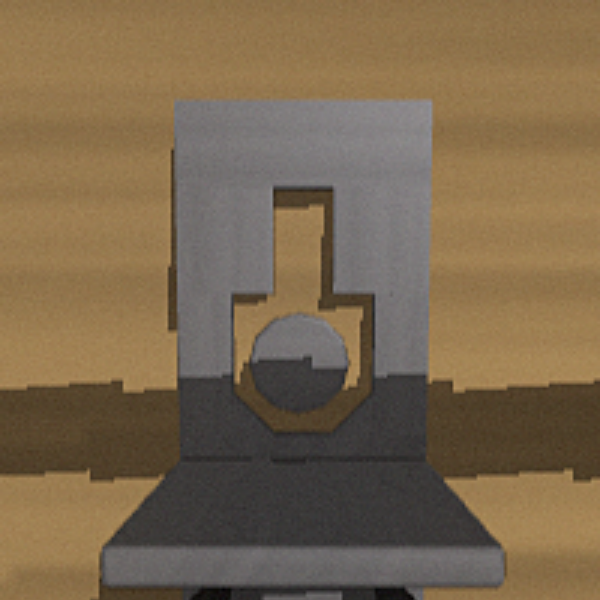

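Emit:
{"api": "servo_tool", "payload": {
  "plan": [
    [[0, 0, 0, 0, -0.9, -5, 1], [0, 0, 0, 0, -1.7, -10, 1], [0, 0, 0, 0, -2.6, -15, 1], [0, 0, 0, 0, -3.5, -20, 1], [0, 0, 0, 0, -4.3, -25, 1], [0, 0, 0, 0, -5.2, -30, 1], [0, 0, 0, 0, -6, -35, 1], [0, 0, 0, 0, -6, -35, 1]]
  ]
}}

```text
clock: 6.65
tool_pos: [0.5537, 0.1669, 0.1555]
tcp_rot: [[0.998, -0.047, 0.045], [-0.065, -0.706, 0.705], [-0.001, -0.706, -0.708]]
contact_force: [0.4, -0.5, -3.5]
finger_gap: 0.0094
```

Run:
```python
from mv import *
R,t=load();s=env.state();Rc=np.array(s["tcp_rot"]);print(s["finger_gap"],s["tool_pos"],"F tool",Rc.T@s["contact_force"],s["q"].round(1))
print("moved in face",R.T@(s["tool_pos"]-np.array([0.55316661,0.16524494,0.11021452]))*1e3)
for n in("wrist","scene"):
    c=env.read_camera(n);f=cv2.cvtColor(c["frame"],cv2.COLOR_RGB2BGR);cv2.imwrite(f"pics/{n}6.png",f)
```

```text
0.009367157430733986 [0.55374805 0.1668597  0.1554591 ] F tool [0.41282499 2.81846574 2.18416223] [-13.2  34.1 113.6  55.6  57.6 -51.3]
moved in face [27.30189973 -0.4761571  36.11643215]
```

View pics/wrist6.png

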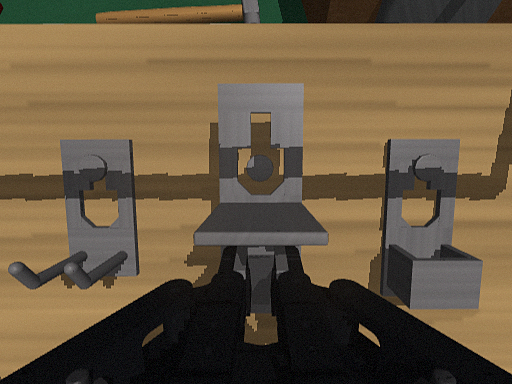

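View pics/scene6.png

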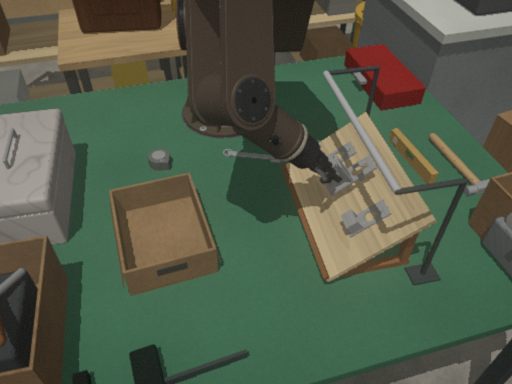

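Run:
```python
from mv import *
R,t=load();z=np.load("pose.npz");c=z["c"]
x=np.array([R[0,0],R[1,0],0]);x/=np.linalg.norm(x);zz=np.array([0,0,1.]);Rf=np.stack([x,np.cross(zz,x),zz],1)
s=env.state();Rc=np.array(s["tcp_rot"])
for w in([0,-.12,.02],[0,-.2,.06],[-.02,-.30,.09]): print(w,(Rc.T@np.array(w)*1e3).round(1))
for h in(.20,.012):
    Rt,p=tcp_for(Rf,np.array([c[0]+.003,c[1],h]),[-.024,0,.035],10,0);rel(Rt,p);print(p)
```

```text
[0, -0.12, 0.02] [  7.7  70.6 -98.8]
[0, -0.2, 0.06] [  12.8   98.8 -183.5]
[-0.02, -0.3, 0.09] [  -0.7  149.2 -276.1]
turn [-34.95   0.09  -0.06] shift mm [ -17.   286.  -372.6]
[ 0.50648959 -0.29635187  0.2165841 ]
turn [-34.95   0.09  -0.06] shift mm [ -16.7  418.8 -239.5]
[ 0.50648959 -0.29635187  0.0285841 ]
```

Emit:
{"api": "servo_tool", "payload": {
  "plan": [
    [[0, 0, 0, 2, 18, -25, 1], [0, 0, 0, 4, 36, -50, 1], [0, 0, 0, 6, 53, -75, 1], [0, 0, 0, 8, 70, -99, 1], [0, 0, 0, 10, 84, -140, 1], [0, 0, 0, 13, 99, -183, 1], [-4, 0, 0, 6, 124, -230, 1], [-8, 0, 0, 0, 149, -270, 1]]
  ]
}}

```text
clock: 7.55
tool_pos: [0.5342, -0.1292, 0.2407]
tcp_rot: [[0.998, -0.054, 0.037], [-0.065, -0.799, 0.598], [-0.003, -0.599, -0.801]]
contact_force: [1.3, 0.1, -2.9]
finger_gap: 0.0094
```

```bash
cat > tgt.py <<'E'
from mv import *
import sys
R,t=load();z=np.load("pose.npz");c=z["c"]
x=np.array([R[0,0],R[1,0],0]);x/=np.linalg.norm(x);zz=np.array([0,0,1.]);Rf=np.stack([x,np.cross(zz,x),zz],1)
s=env.state();print(s["finger_gap"],s["tool_pos"],s["q"].round(1),s["contact_force"].round(1))
for h in map(float,sys.argv[1:]):
    Rt,p=tcp_for(Rf,np.array([c[0]+.003,c[1],h]),[-.024,0,.035],10,0);print(h);rel(Rt,p)
E
python3 tgt.py .2
```

```text
0.009436299330347297 [ 0.53419136 -0.12918212  0.24072354] [-36.8  29.7  98.1  31.   76.7 -46.9] [ 1.3  0.1 -2.9]
0.2
turn [-26.82   0.14  -0.1 ] shift mm [-16.7 149.5 -81.7]
```

Emit:
{"api": "servo_tool", "payload": {
  "plan": [
    [[-6, 0, 0, -4, 36, -20, 1], [-12, 0, 0, -8, 74, -40, 1], [-18, 0, 0, -12, 112, -60, 1], [-24, 0, 0, -17, 140, -75, 1], [-26.8, 0, 0, -17, 149, -82, 1], [-26.8, 0, 0, -17, 149, -82, 1], [-26.8, 0, 0, -17, 149, -82, 1]]
  ]
}}

```text
clock: 8.25
tool_pos: [0.5068, -0.293, 0.2162]
tcp_rot: [[0.998, -0.064, 0.009], [-0.064, -0.982, 0.178], [-0.003, -0.179, -0.984]]
contact_force: [-0.6, 0.3, -2.9]
finger_gap: 0.009
```

```bash
python3 tgt.py .2 .08 .012
python3 - <<'E'
from mv import *
for n in("top","scene"):
    c=env.read_camera(n);f=cv2.cvtColor(c["frame"],cv2.COLOR_RGB2BGR);cv2.imwrite(f"pics/{n}7.png",f)
E
```

```text
0.008999935819505695 [ 0.50678094 -0.29303233  0.21618854] [-38.3  26.2  97.1   9.4  63.1 -39.4] [-0.6  0.3 -2.9]
0.2
turn [-0.29  0.15 -0.01] shift mm [-0.1  3.2 -1. ]
0.08
turn [-0.29  0.15 -0.01] shift mm [  0.2  24.7 117.1]
0.012
turn [-0.29  0.15 -0.01] shift mm [  0.4  36.8 184. ]
```

View pics/top7.png

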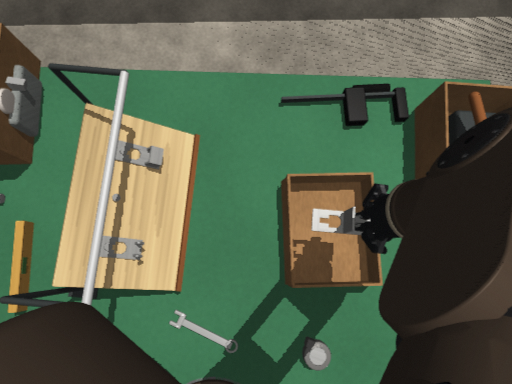

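View pics/scene7.png

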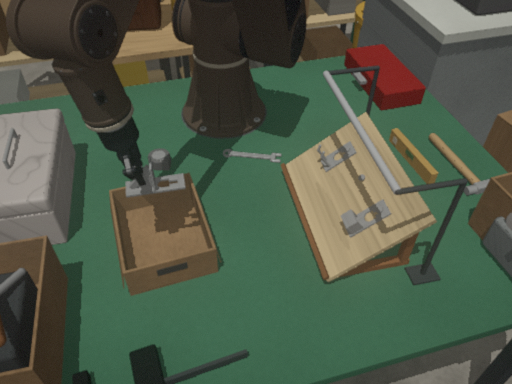

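Emit:
{"api": "servo_tool", "payload": {
  "plan": [
    [[0, 0, 0, 0, 0, 30, 1], [0, 0, 0, 0, 4, 65, 1], [0, 0, 0, 0, 8, 100, 1], [0, 0, 0, 0, 13, 135, 1], [0, 0, 0, 0, 18, 160, 1], [-0.3, 0, 0, 0, 22, 176, 1], [-0.3, 0, 0, 0, 25, 184, 1], [-0.3, 0, 0, 0, 25, 184, 1]]
  ]
}}

```text
clock: 9.15
tool_pos: [0.5066, -0.2858, 0.0299]
tcp_rot: [[0.998, -0.064, 0.008], [-0.065, -0.983, 0.173], [-0.003, -0.173, -0.985]]
contact_force: [-0.7, -0.0, -1.8]
finger_gap: 0.0091
```

```bash
python3 tgt.py .012 .006
python3 - <<'E'
from mv import *
for n in("wrist","scene"):
    c=env.read_camera(n);f=cv2.cvtColor(c["frame"],cv2.COLOR_RGB2BGR);cv2.imwrite(f"pics/{n}8.png",f)
E
```

```text
0.009118919970548386 [ 0.50656013 -0.28583479  0.02986958] [-37.6  39.7 104.9  12.2  41.9 -43.5] [-0.7 -0.  -1.8]
0.012
turn [ 0.05  0.19 -0.05] shift mm [ 0.6 10.6 -0.6]
0.006
turn [ 0.05  0.19 -0.05] shift mm [ 0.6 11.6  5.4]
```

View pics/wrist8.png

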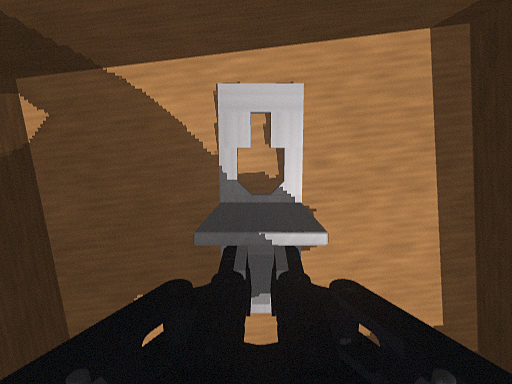

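View pics/scene8.png

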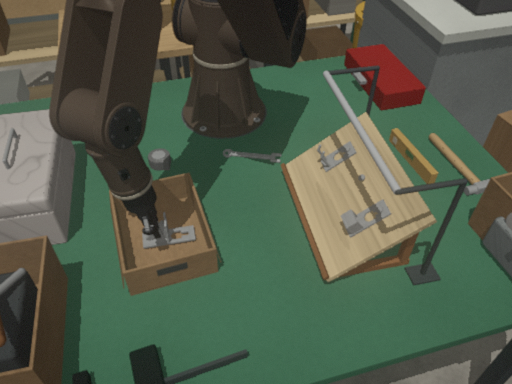

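Well inside the carton. Lowering gently to contact (vertical in tool axes is about y −0.17, z +0.985 per unit down).

Emit:
{"api": "servo_tool", "payload": {
  "plan": [
    [[0, 0, 0, 0, 0.4, 2, 1], [0, 0, 0, 0, 0.7, 4, 1], [0, 0, 0, 0, 0.9, 5, 1], [0, 0, 0, 0, 0.9, 5, 1]]
  ]
}}

```text
clock: 9.65
tool_pos: [0.507, -0.2862, 0.0259]
tcp_rot: [[0.998, -0.064, 0.009], [-0.065, -0.983, 0.171], [-0.002, -0.171, -0.985]]
contact_force: [-0.7, 0.4, -3.1]
finger_gap: 0.0089
```

Emit:
{"api": "servo_tool", "payload": {
  "plan": [
    [[0, 0, 0, 0, 0.3, 1.5, 1], [0, 0, 0, 0, 0.4, 2.5, 1], [0, 0, 0, 0, 0.4, 2.5, 1]]
  ]
}}

```text
clock: 9.95
tool_pos: [0.5069, -0.2861, 0.0231]
tcp_rot: [[0.998, -0.064, 0.009], [-0.065, -0.983, 0.171], [-0.002, -0.171, -0.985]]
contact_force: [0.2, 0.4, -3.7]
finger_gap: 0.0092
```

Emit:
{"api": "servo_tool", "payload": {
  "plan": [
    [[0, 0, 0, 0, 0.2, 1, 1], [0, 0, 0, 0, 0.3, 2, 1], [0, 0, 0, 0, 0.3, 2, 1]]
  ]
}}

```text
clock: 10.25
tool_pos: [0.5069, -0.2862, 0.0227]
tcp_rot: [[0.998, -0.064, 0.009], [-0.064, -0.983, 0.171], [-0.002, -0.171, -0.985]]
contact_force: [-8.4, 1.0, 26.1]
finger_gap: 0.0093
```

Contact (26 N up). Relax 1 mm and open.

Emit:
{"api": "servo_tool", "payload": {
  "plan": [
    [[0, 0, 0, 0, -0.2, -1.5, 1], [0, 0, 0, 0, -0.2, -1.5, 0.7], [0, 0, 0, 0, -0.2, -1.5, 0.4], [0, 0, 0, 0, -0.2, -1.5, 0.4], [0, 0, 0, 0, -0.2, -1.5, 0.4], [0, 0, 0, 0, -0.2, -1.5, 0.4]]
  ]
}}

```text
clock: 10.85
tool_pos: [0.5069, -0.2862, 0.0226]
tcp_rot: [[0.998, -0.064, 0.009], [-0.065, -0.983, 0.171], [-0.002, -0.171, -0.985]]
contact_force: [0.2, -0.1, 0.3]
finger_gap: 0.0512
```

Emit:
{"api": "servo_tool", "payload": {
  "plan": [
    [[0, 0, 0, 0, 0, -20, 0.4], [0, 0, 0, 0, 0, -45, 0.4], [0, 0, 0, 0, 0, -80, 0.4], [0, 0, 0, 0, 0, -120, 0.4], [0, 0, 0, 0, 0, -160, 0.4], [0, 0, 0, 0, 0, -200, 0.4], [0, 0, 0, 0, 0, -220, 0.4], [0, 0, 0, 0, 0, -220, 0.4]]
  ]
}}

```text
clock: 11.65
tool_pos: [0.5061, -0.3253, 0.2426]
tcp_rot: [[0.998, -0.064, 0.013], [-0.065, -0.984, 0.168], [0.002, -0.168, -0.986]]
contact_force: [0.1, -0.2, 0.3]
finger_gap: 0.0514
```

```bash
python3 tgt.py
python3 - <<'E'
from mv import *
for n in("wrist","scene","top"):
    c=env.read_camera(n);f=cv2.cvtColor(c["frame"],cv2.COLOR_RGB2BGR);cv2.imwrite(f"pics/{n}9.png",f)
E
```

```text
0.05144243851037391 [ 0.50614599 -0.32527072  0.24262987] [-40.4  25.9  93.4   8.5  66.7 -40.5] [ 0.1 -0.2  0.3]
```

View pics/wrist9.png

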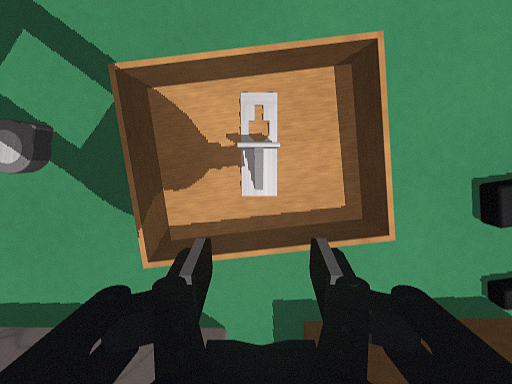

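View pics/scene9.png

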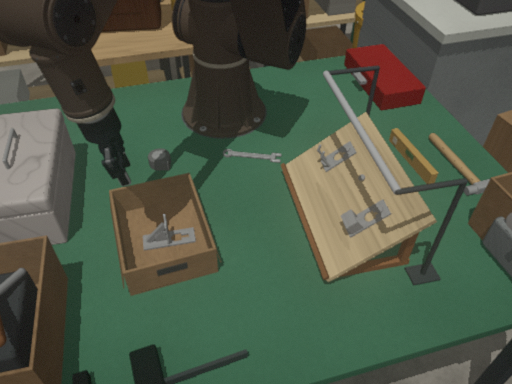

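View pics/top9.png

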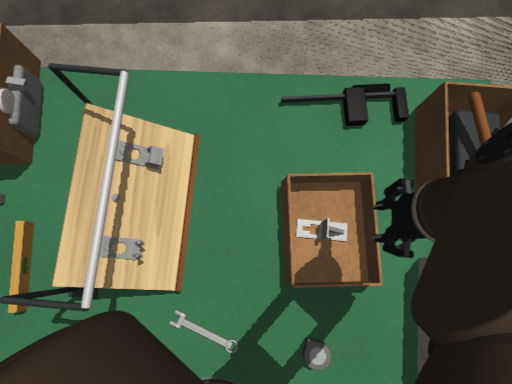

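The bracket lies flat inside the carton (wrist view: plate at about (259,145)). The gripper is clear above it, and the hook plate and saddle look unmoved in the top view.

```bash
python3 -c "
from cell import env
print(env.job_done())"
```

```text
the job is handed in; nothing more can be done
None
```

The bracket is in the carton and the job is handed in at about 12 s of the 54 s allowed. No verdict was reported.

I gripped the bracket by its gusset and slid it about 27 mm up the slope, where the wrist camera showed the stud head centred in the wide hole. I then lifted it 36 mm square off the face and carried it out over the low edge. It was lowered onto the carton floor until the wrist read 26 N, released, and the gripper withdrawn.

**Last checks:**
- **Bracket:** it lies flat near the middle of the carton, well below the rim.
- **Gripper:** it is clear of everything and the contact force is about 0.
- **Hook plate and saddle:** in the last top image they look unmoved. I judged this by eye and did not measure it.

**Disagreement:** the fixed top and scene cameras placed the board about 9 mm apart. I used a close-up wrist-camera fit instead. Letting the board's height vary improved that fit, putting it about 2 mm lower than stated. The grasp and slide went as the wrist fit predicted.

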